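Put the whetstone away and shut the drawer

TASK

Lay the whetstone that lies on the near part of the bench flat in the open lower drawer of the grey, wooden-topped two-drawer unit, and let go of it. Then push that drawer fully home until its catch snaps in and holds it shut. Leave the tins and the mug standing where they are.

Things in the scene. Friction and masses are not known exactly. Their poses are not given: they have to be found in the camera images.
- stone: the whetstone: a plain rectangular bar 42 x 110 x 18 mm (its x, y, z), light upper half on a black lower half, lying flat on the near part of the bench, right of the drawer unit (not the one on the dark mat at the far right). Origin: centre of its underside; z up, y along its length. It may be gripped across its 42 mm width.
- drawer (a joint): how far the lower drawer stands out (m): 0 = fully home, 0.14 to 0.165 at the start, 0.175 at most. It slides with about 1 N of friction. From 14 to 7 mm before home a spring catch resists with 3 to 4 N more; let go there, the drawer springs back out or stays; pushed past about 5 mm the catch snaps it home to 0 and holds it.
- drawer_handle (a point): centre of the outer face of the lower drawer's pull: a level solid rail 110 mm long (y), 12 mm high, 36 mm above the bench, standing 16 mm out of the drawer's front panel. Moves with the drawer; x points into the unit (the way the drawer shuts), y left along the rail, z up. Yaw as the unit's, -0.05 to 0.3 rad.
- drawer_floor (a point): centre of the lower drawer's inner floor, 12 mm above the bench, moving with the drawer; axes as drawer_handle. Inner space +-87 mm in x, +-98 mm in y. Side and back walls: 4 mm thick, 28 mm above this floor. Front panel: beyond x = -87 mm, 12 mm thick, 50 mm above this floor. A punch, 18 mm thick, is fixed along the left wall (y 71 to 90 mm); the rest is free.
- unit_face (a point): on the middle of the fixed grey, wooden-topped unit's front face, 36 mm above the bench; axes as drawer_handle. Unit: 220 mm wide, 185 deep behind this face, 150 high. The lower drawer's panel shuts against this face. A fixed, shut upper drawer (68 to 142 mm above the bench) stands 12 mm out of it, in the way of an upright tool at the lower pull when nearly home: lean the tool back 25 to 50 degrees.
- round_tin: a round red tin, 64 mm across and 45 mm high, standing between the whetstone and the unit, loose; origin centre of its underside. To be left alone.
- tall_tin: a round ochre tin, 68 mm across and 75 mm high, on the right, loose; origin centre of its underside. To be left alone.
- cup: a pale mug, 78 mm across, 93 mm high, on the right, loose; origin at its underside. To be left alone.
Things that resemble listed ones, but are neither listed nor needed, are in the scene too. There is more than one size of the stone; the one meant has the size given above.

How it is judged:
On the way:
1. the whetstone lies flat on the floor of the still open drawer, let go (x of stone in the frame of drawer_floor between -0.087 and 0.087 m and y of stone in the frame of drawer_floor between -0.098 and 0.098 m and z of stone in the frame of drawer_floor between -0.006 and 0.025 m and (angle between stone's own z axis and vertical below 0.15 rad or angle between stone's own z axis and vertical above 2.99 rad) and contact force between the fingers and stone below 0.1 N and value of joint drawer above 0.02 m), for 0.2 s.
At the end, for the whole second after the job is handed in: The lower drawer is snapped home (less than 4 mm out) and the whetstone lies at rest and flat (within 0.15 rad) on its floor, inside its walls (value of joint drawer below 0.004 m and x of stone in the frame of drawer_floor between -0.087 and 0.087 m and y of stone in the frame of drawer_floor between -0.098 and 0.098 m and z of stone in the frame of drawer_floor between -0.006 and 0.025 m and (angle between stone's own z axis and vertical below 0.15 rad or angle between stone's own z axis and vertical above 2.99 rad) and linear speed of stone below 0.02 m/s); the robot touches nothing.
It fails at once if a tin or the mug is moved by more than 40 mm or tipped over (distance of any of round_tin, tall_tin, cup from where it was at the start of the episode above 0.04 m or angle between any of round_tin, tall_tin, cup's own z axis and vertical above 0.6 rad).
It also fails if it takes over 69 s, if anything falls off the work surface, if the arm or the gripper's body presses on something with over 40 N, if the wrist force passes 120 N, or if a joint passes its speed limit or range.

ROBOT

A 7-joint arm with a two-finger parallel gripper is mounted at the origin on a cart in front of the work surface, level with it; the furniture and walls round the work are solid. World frame = base frame: x ahead of the robot, y to its left, z up, the work surface at z = 0. Lengths are in m, angles in rad, forces in N, time in s.
With the tool pointing down it reaches from about 0.425 to 0.975 m from the base axis. Payload 16.7 kg.
Tool frame: the origin (TCP) lies midway between the tips of the shut fingers; the grasp point (between the pads) lies 19 mm behind it; z points along the fingers, y is the line along which they close (so a half turn about z gives the same grasp; the last joint's range is limited). The gripper opens to 85 mm and grips with 20 to 120 N. Pads are 22 mm wide; open, the fingers measure 114 mm over their backs; the gripper's body (76 mm by 85 mm) begins 54 mm behind the grasp point. The pads swing forward as they close: fully open they stand 13 mm farther back than shut.
Start: joints at [1.069, 0.426, 0.074, 1.606, -0.034, 1.111, -0.067], TCP at [0.233, -0.634, 0.231] pointing down, gripper open.
Joint ranges: [-2.85, 2.85], [-0.5, 2.14], [-1.23, 1.37], [0.21, 2.46], [-1.02, 4.16], [0.16, 2.05], [-2.73, 2.73]. Speed limits (rad/s): [1.89, 1.89, 2.39, 2.39, 3.01, 3.01, 3.01].

INTERFACE

Orientations are given as a 3x3 rotation matrix whose columns are the frame's x, y, z axes.
In Python, from rig import bot gives the robot as it stands.
- The arm moves only by the shell command python3 -m creep 'ROWS' [FORCE]. ROWS is JSON, a list of rows, each an object of numbers: "gripper": the opening, from -1 (shut) to 1 (fully open); "tx", "ty", "tz": the shift along the tool's x, y, z in units of 30 mm (1.0 is 30 mm); "rx", "ry", "rz": the turn, a rotation vector about the tool's x, y, z in units of 0.5 rad (1.0 is 0.5 rad). A call has 1 to 5 rows; each row shifts and turns the commanded pose from where the row before left it, along the tool's axes as they then stand; what a row does not reach is not made up. A row lasts 1/8 s, in which the tool goes at most 62.5 mm and 10.7 degrees, less where a joint would pass 70% of its speed; a pose out of reach is approached as far as the arm can. A call with a number of a shift or a turn outside -1 to 1 is refused whole. A call with a gripper value outside its range is refused whole. The fingers move at their own pace and stop on an object; FORCE is the grip in N (left out, the last holds). Time passes only in rows, so rows that do not move let the fingers close. It gives the time, the measured TCP pose, the force, the opening and the grip force at its end, in the units of the state.
- bot.sense(): the state, without advancing time (a new reading comes with each control period).
- bot.snapshot(name): name is "scene" or "top" or "wrist"; returns a dict with "color" (480x640x3 uint8, blue, green, red), "depth" (480x640 float32, m along the optical axis (not along the pixel's ray), 0 where there is no reading), "camera_matrix" (3x3 intrinsics, pixels), "R" (3x3) and "t" (3): a world point X has camera coordinates R X + t; the wrist camera has in their place "hand_eye" (4x4, takes a point from camera to tool coordinates, whose origin is the TCP and whose axes are the flange's). Camera axes: x right, y down, z forward; pixel columns grow to the right and rows downward; lengths in m; the calibration is good to about 2 mm. A picture is of the moment at which its call begins: read the wrist's pose just before it.
- bot.hand_in(): hands the job in; it is judged then, once.
The state is a dict: "t": time; "joints": joint angles; "dq": joint speeds; "tau": joint torques, N m; "ee_pos": TCP position; "tool_rot": TCP orientation; "contact_force": force on the tool from outside, world axes, zero at the start; "torque": the same for the moment, N m; "width": opening from 0.0 (shut) to 1.0 (fully open); "grasp_force": force on a finger pad.
Only numpy, scipy, OpenCV 4.12 (cv2) and the standard library are available. Lean on these libraries where they do the work, as an engineer would, in place of code of your own. Each camera call takes 0.05 s, during which the arm holds its last target. There are 200 camera calls.

## Working session

There is one attempt and no reset: what is moved stays moved. The work goes in short steps, Python scripts to look and compute and a shell command to move; the robot and the scene stay as the last step left them, time stands still between calls to the robot, and variables do not carry over. Pictures are saved under pics/ and viewed, at most 10 in all, crops included, and the job is handed in when it is done.

```bash
mkdir -p pics; ls; python3 - <<'E'
from rig import bot
import cv2,numpy as np,pickle
s=bot.sense();print(s['t'],s['ee_pos'],np.round(s['tool_rot'],3).tolist(),s['width'])
for n in("scene","top"):
    d=bot.snapshot(n);cv2.imwrite(f'pics/{n}0.png',d['color']);pickle.dump(d,open(f'{n}.pkl','wb'))
    print(n,d['R'].tolist(),d['t'])
E
```

```text
pics
0.0 [ 0.23242686 -0.6332949   0.2306153 ] [[0.939, 0.345, -0.001], [0.345, -0.939, 0.001], [-0.0, -0.001, -1.0]] 0.9986492263735058
scene [[-0.7711164900523833, -0.6366940005299007, 0.0003293304166096866], [-0.48345853745416145, 0.5851923401744427, -0.6510128781858636], [0.41430327217145607, -0.5021659832071362, -0.7590666136628815]] [0.4092043  0.36785292 0.98581336]
top [[-0.02854845487309931, -0.9994769158568283, -0.015194748885108219], [-0.9803110734052078, 0.030965786385663836, -0.1950162030002813], [0.19538471046499034, 0.009328169318806331, -0.9806823135825747]] [-0.06248663  0.6014766   1.15929272]
```

View pics/top0.png

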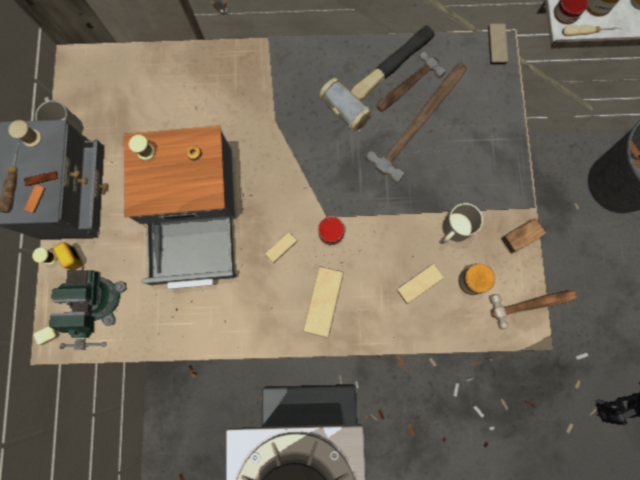

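View pics/scene0.png

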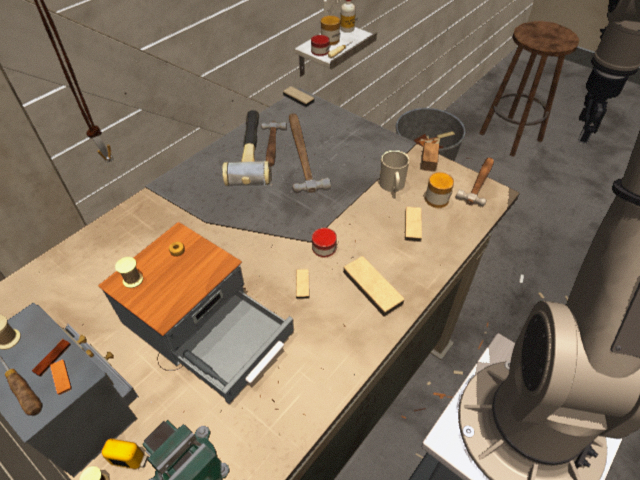

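The top view shows three light bars: small at (281,248), large at (323,301) and medium at (420,284). The drawer is open at about (192,250) with its pull at (190,284). The red tin is at (331,230), the ochre tin at (480,278) and the mug at (464,220). Next I'll measure the bars' sizes and the drawer pose.

```bash
cat > h.py <<'E'
import numpy as np,cv2,pickle
def cloud(d,Rw=None,tw=None):
    K=d['camera_matrix'];z=d['depth'];v,u=np.indices(z.shape)
    P=np.stack([(u-K[0,2])/K[0,0]*z,(v-K[1,2])/K[1,1]*z,z],-1)
    return (P-d['t'])@d['R'] if Rw is None else P@Rw.T+tw
def rect(P,m):
    q=P[m][:,:2].astype(np.float32);(c,s,a)=cv2.minAreaRect(q*1000);b=cv2.boxPoints((c,s,a))
    e=max([b[1]-b[0],b[2]-b[1]],key=np.linalg.norm);
    return np.round(np.array(c)/1000,4),np.round(s,1),round(float(np.arctan(e[1]/e[0])),3)
E
python3 - <<'E'
from h import *
d=pickle.load(open('top.pkl','rb'));P=cloud(d);ok=d['depth']>0
print('bench z',[P[y,x].round(4).tolist() for x,y in((260,320),(380,330))])
def comp(x,y,lo,hi):
    n,l=cv2.connectedComponents((ok&(P[...,2]>lo)&(P[...,2]<hi)).astype(np.uint8));return l==l[y,x]
for x,y in((281,248),(323,301),(420,284)):
    m=comp(x,y,.007,.03);print(rect(P,m),np.median(P[m][:,2]).round(4),m.sum())
for x,y,lo,hi in((331,230,.03,.06),(480,278,.06,.09),(464,220,.08,.11),(175,180,.13,.165)):
    m=comp(x,y,lo,hi);print(rect(P,m),np.median(P[m][:,2]).round(4),m.sum())
for x,y in((190,283),(150,250),(232,250),(190,278),(190,240),(160,240),(225,265)): print((x,y),P[y,x].round(4))
m=(ok&(P[...,2]>.025)&(P[...,2]<.05)); m[:277]=0;m[292:]=0;m[:,:150]=0;m[:,225:]=0
print('pull',rect(P,m),m.sum())
E
python3 - <<'E'
import cv2
a=cv2.imread('pics/top0.png')[120:300,100:260];cv2.imwrite('pics/c.png',cv2.resize(a,None,fx=3.3,fy=3.3,interpolation=2))
E
```

```text
bench z [[0.3993, 0.0799, -0.0003], [0.3671, -0.2104, -0.0028]]
(array([0.5768, 0.0263]), array([34.8, 80.6]), -0.803) 0.0135 405
(array([ 0.4397, -0.0755]), array([ 61.1, 160.2]), -0.266) 0.0263 1582
(array([ 0.4748, -0.3128]), array([ 45.6, 111. ]), -0.996) 0.0181 804
(array([ 0.6106, -0.0992]), array([63.5, 62.8]), 0.8) 0.0434 559
(array([ 0.4781, -0.4399]), array([65.4, 68.1]), -1.565) 0.0733 718
(array([ 0.4985, -0.3854]), array([2106.5, 1433.6]), 1.57) 0.0002 300479
(array([0.7372, 0.2566]), array([201.8, 227.7]), -1.515) 0.1501 8075
(190, 283) [0.4897 0.2404 0.0449]
(150, 250) [0.5755 0.3455 0.0273]
(232, 250) [0.5694 0.1442 0.0262]
(190, 278) [0.4998 0.2362 0.061 ]
(190, 240) [0.6002 0.2517 0.0127]
(160, 240) [0.6006 0.3233 0.0226]
(225, 265) [0.5347 0.1637 0.0135]
pull (array([0.492, 0.252]), array([181.6,  27.6]), 1.534) 378
```

View pics/c.png

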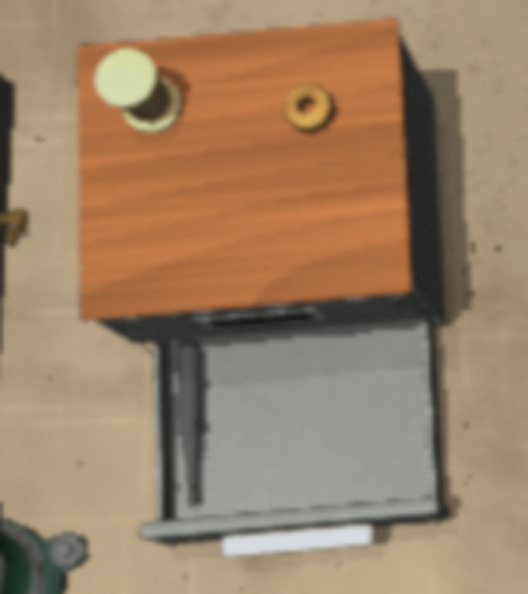

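The three bars measure 35x81, 61x160 and 46x111 mm. The third, at (0.475,-0.313), is the 42x110 stone. Next I fit the drawer and turn the tool by +1.8 rad so it closes across the stone's width.

```bash
cat >> h.py <<'E'
def delta(target):
    from rig import bot
    s=bot.sense();R=np.array(s['tool_rot']);d=R.T@(np.array(target)-s['ee_pos'])
    print('t',round(s['t'],2),'tcp',np.round(s['ee_pos'],4),'units',np.round(d/.03,2),'ang y',round(np.arctan2(R[1,1],R[0,1]),3),'z',np.round(R[:,2],3),'q',np.round(s['joints'],2),'F',np.round(s['contact_force'],1),'w',round(s['width'],3),'g',s['grasp_force'])
E
python3 - <<'E'
from h import *
d=pickle.load(open('top.pkl','rb'));P=cloud(d);ok=d['depth']>0;X,Y,Z=P[...,0],P[...,1],P[...,2]
reg=(X>.46)&(X<.56)&(Y>.12)&(Y<.37)&ok
m=reg&(Z>.055)&(Z<.07);print('panel top',rect(P,m),m.sum())
m=(X>.58)&(X<.9)&(Y>.1)&(Y<.4)&(Z>.142)&(Z<.157)&ok;print('unit top',rect(P,m))
m=reg&(Z>.034)&(Z<.048)&(X<.51);print('pull',rect(P,m),m.sum())
g=d['color'];m=reg&(g.min(-1)>185);print('white',rect(P,m),m.sum(),np.median(Z[m]))
E
python3 -m creep '[{"rz":-0.36},{"rz":-0.36},{"rz":-0.36},{"rz":-0.36},{"rz":-0.36}]' 30
python3 -m creep '[{"rz":-0.36},{"rz":-0.36},{"rz":-0.36},{"rz":-0.36},{"rz":-0.36}]'
python3 -c "
from h import *
delta([.4748,-.3128,.15])"
```

```text
panel top (array([0.5037, 0.2422]), array([ 13.5, 211.1]), -1.515) 476
unit top (array([0.7376, 0.2566]), array([201.1, 227.7]), -1.515)
pull (array([0.494 , 0.2399]), array([ 28.5, 208. ]), -1.569) 368
white (array([0.4889, 0.2423]), array([ 12., 104.]), -1.517) 219 0.041978884551316736
t 0.1 tcp [ 0.2325 -0.6333  0.2307] units [11.26 -7.24  2.7 ] ang y -1.219 z [-0.     0.001 -1.   ] q [ 1.07  0.43  0.07  1.61 -0.03  1.11 -0.07] F [-0.5 -0.5 -0.2] w 0.998 g 0.0validation failed for argument at $[0]...
validation failed for argument at $[0]...
```

```bash

python3 -m creep '[{"gripper":1,"tx":0,"ty":0,"tz":0,"rx":0,"ry":0,"rz":-0.36},{"gripper":1,"tx":0,"ty":0,"tz":0,"rx":0,"ry":0,"rz":-0.36},{"gripper":1,"tx":0,"ty":0,"tz":0,"rx":0,"ry":0,"rz":-0.36},{"gripper":1,"tx":0,"ty":0,"tz":0,"rx":0,"ry":0,"rz":-0.36},{"gripper":1,"tx":0,"ty":0,"tz":0,"rx":0,"ry":0,"rz":-0.36}]' 30
python3 -c "
from h import *
delta([.4748,-.3128,.15])"
```

```text
t: 0.72
ee_pos: [0.2325, -0.6334, 0.2309]
tool_rot: [[0.308, 0.951, -0.0], [0.951, -0.308, 0.001], [0.001, -0.001, -1.0]]
contact_force: [-1.0, 0.8, 0.6]
width: 0.997
grasp_force: 0.0
t 0.72 tcp [ 0.2325 -0.6334  0.2309] units [12.65  4.39  2.7 ] ang y -0.313 z [-0.     0.001 -1.   ] q [ 1.2   0.43 -0.11  1.6   0.05  1.12  0.77] F [-1.   0.8  0.6] w 0.997 g 0.0
```

```bash

python3 -m creep '[{"gripper":1,"tx":0,"ty":0,"tz":0,"rx":0,"ry":0,"rz":-0.36},{"gripper":1,"tx":0,"ty":0,"tz":0,"rx":0,"ry":0,"rz":-0.36},{"gripper":1,"tx":0,"ty":0,"tz":0,"rx":0,"ry":0,"rz":-0.36},{"gripper":1,"tx":0,"ty":0,"tz":0,"rx":0,"ry":0,"rz":-0.36},{"gripper":1,"tx":0,"ty":0,"tz":0,"rx":0,"ry":0,"rz":-0.34}]' >/dev/null
python3 -m creep '[{"gripper":1,"tx":0.35,"ty":1,"tz":0.1,"rx":0,"ry":0,"rz":0},{"gripper":1,"tx":0.35,"ty":1,"tz":0.1,"rx":0,"ry":0,"rz":0},{"gripper":1,"tx":0.35,"ty":1,"tz":0.1,"rx":0,"ry":0,"rz":0},{"gripper":1,"tx":0.35,"ty":1,"tz":0.1,"rx":0,"ry":0,"rz":0},{"gripper":1,"tx":0.35,"ty":1,"tz":0.1,"rx":0,"ry":0,"rz":0}]' >/dev/null
python3 -m creep '[{"gripper":1,"tx":0.35,"ty":1,"tz":0.1,"rx":0,"ry":0,"rz":0},{"gripper":1,"tx":0.35,"ty":1,"tz":0.1,"rx":0,"ry":0,"rz":0},{"gripper":1,"tx":0.35,"ty":1,"tz":0.1,"rx":0,"ry":0,"rz":0},{"gripper":1,"tx":0.35,"ty":1,"tz":0.1,"rx":0,"ry":0,"rz":0},{"gripper":1,"tx":0.35,"ty":1,"tz":0.1,"rx":0,"ry":0,"rz":0}]' >/dev/null
python3 -m creep '[{"gripper":1,"tx":0.3,"ty":0.9,"tz":0.1,"rx":0,"ry":0,"rz":0},{"gripper":1,"tx":0.3,"ty":0.9,"tz":0.1,"rx":0,"ry":0,"rz":0},{"gripper":1,"tx":0.2,"ty":0.7,"tz":0.1,"rx":0,"ry":0,"rz":0},{"gripper":1,"tx":0,"ty":0,"tz":0.3,"rx":0,"ry":0,"rz":0},{"gripper":1,"tx":0,"ty":0,"tz":0,"rx":0,"ry":0,"rz":0}]' >/dev/null
python3 - <<'E'
from h import *
from rig import bot
delta([.4748,-.3128,.001])
s=bot.sense();d=bot.snapshot("wrist");cv2.imwrite('pics/w1.png',d['color'])
H=np.array(d['hand_eye']);R=np.array(s['tool_rot'])
P=cloud(d,R@H[:3,:3],R@H[:3,3]+s['ee_pos']);ok=d['depth']>0
m=ok&(P[...,2]>.008)&(P[...,2]<.025)&(np.hypot(P[...,0]-.475,P[...,1]+.313)<.075)
print(rect(P,m),m.sum(),np.median(P[m][:,2]))
E
```

```text
t 3.23 tcp [ 0.4774 -0.3228  0.1824] units [0.32 0.11 6.05] ang y 0.571 z [-0.002  0.001 -1.   ] q [ 0.84  0.35 -0.44  1.86  0.18  0.97  0.9 ] F [ 0.4 -1.  -0. ] w 1.002 g 0.0
(array([ 0.4763, -0.3118]), array([ 42.2, 108.6]), -0.994) 5066 0.018513411612372438
```

View pics/w1.png

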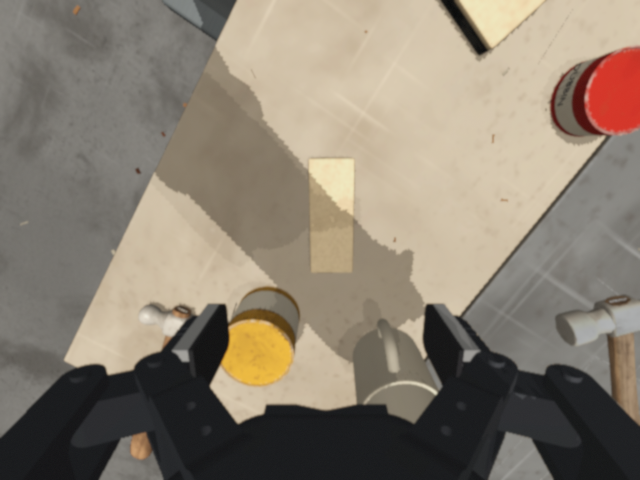

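The stone is upright in the wrist view, around (331,215), and measures 42x109 mm at (0.4763,-0.3118), clear of the tins and mug. Next I descend and grip.

```bash

python3 -m creep '[{"gripper":1,"tx":0.33,"ty":0.17,"tz":0.8,"rx":0,"ry":0,"rz":0},{"gripper":1,"tx":0,"ty":0,"tz":1,"rx":0,"ry":0,"rz":0},{"gripper":1,"tx":0,"ty":0,"tz":1,"rx":0,"ry":0,"rz":0},{"gripper":1,"tx":0,"ty":0,"tz":1,"rx":0,"ry":0,"rz":0},{"gripper":1,"tx":0,"ty":0,"tz":0.9,"rx":0,"ry":0,"rz":0}]' >/dev/null
python3 -m creep '[{"gripper":1,"tx":0,"ty":0,"tz":0.7,"rx":0,"ry":0,"rz":0},{"gripper":1,"tx":0,"ty":0,"tz":0.45,"rx":0,"ry":0,"rz":0},{"gripper":1,"tx":0,"ty":0,"tz":0.2,"rx":0,"ry":0,"rz":0},{"gripper":1,"tx":0,"ty":0,"tz":0,"rx":0,"ry":0,"rz":0},{"gripper":1,"tx":0,"ty":0,"tz":0,"rx":0,"ry":0,"rz":0}]'
python3 -c "
from h import *
delta([.4763,-.3118,.001])"
```

```text
t: 4.53
ee_pos: [0.4777, -0.3116, 0.0025]
tool_rot: [[-0.54, 0.841, 0.001], [0.841, 0.54, -0.001], [-0.001, 0.0, -1.0]]
contact_force: [0.2, 1.0, -0.2]
width: 0.999
grasp_force: 0.0
t 4.53 tcp [ 0.4777 -0.3116  0.0025] units [ 0.02 -0.04  0.05] ang y 0.571 z [ 0.001 -0.001 -1.   ] q [ 0.75  0.58 -0.36  1.98  0.33  0.63  0.75] F [ 0.2  1.  -0.2] w 0.999 g 0.0
```

```bash

python3 -m creep '[{"gripper":1,"tx":0,"ty":0,"tz":0.1,"rx":0,"ry":0,"rz":0},{"gripper":-0.3,"tx":0,"ty":0,"tz":0,"rx":0,"ry":0,"rz":0},{"gripper":-0.6,"tx":0,"ty":0,"tz":0,"rx":0,"ry":0,"rz":0},{"gripper":-1,"tx":0,"ty":0,"tz":0,"rx":0,"ry":0,"rz":0},{"gripper":-1,"tx":0,"ty":0,"tz":0,"rx":0,"ry":0,"rz":0}]' 50
python3 -m creep '[{"gripper":-1,"tx":0,"ty":0,"tz":0,"rx":0,"ry":0,"rz":0},{"gripper":-1,"tx":0,"ty":0,"tz":0,"rx":0,"ry":0,"rz":0},{"gripper":-1,"tx":0,"ty":0,"tz":0,"rx":0,"ry":0,"rz":0},{"gripper":-1,"tx":0,"ty":0,"tz":-0.3,"rx":0,"ry":0,"rz":0},{"gripper":-1,"tx":0,"ty":0,"tz":-0.4,"rx":0,"ry":0,"rz":0}]'
```

```text
t: 5.15
ee_pos: [0.4774, -0.3114, -0.0009]
tool_rot: [[-0.54, 0.841, 0.0], [0.841, 0.54, -0.0], [-0.0, 0.0, -1.0]]
contact_force: [-1.4, 0.9, 5.3]
width: 0.48
grasp_force: 51.2
t: 5.78
ee_pos: [0.4772, -0.3112, 0.0204]
tool_rot: [[-0.541, 0.841, -0.0], [0.841, 0.541, 0.0], [0.001, -0.0, -1.0]]
contact_force: [-0.3, 0.4, -2.4]
width: 0.481
grasp_force: 51.0
```

```bash

python3 -m creep '[{"gripper":-1,"tx":0,"ty":0,"tz":-1,"rx":0,"ry":0,"rz":0},{"gripper":-1,"tx":0,"ty":0,"tz":-1,"rx":0,"ry":0,"rz":0},{"gripper":-1,"tx":0,"ty":0,"tz":-1,"rx":0,"ry":0,"rz":0.345},{"gripper":-1,"tx":0,"ty":0,"tz":-1,"rx":0,"ry":0,"rz":0.345},{"gripper":-1,"tx":0,"ty":0,"tz":-1,"rx":0,"ry":0,"rz":0.345}]' >/dev/null
python3 -m creep '[{"gripper":-1,"tx":0,"ty":0,"tz":0,"rx":0,"ry":0,"rz":0},{"gripper":-1,"tx":0.7,"ty":0,"tz":0,"rx":0,"ry":0,"rz":0},{"gripper":-1,"tx":1,"ty":0,"tz":0,"rx":0,"ry":0,"rz":0},{"gripper":-1,"tx":1,"ty":0,"tz":0,"rx":0,"ry":0,"rz":0},{"gripper":-1,"tx":1,"ty":0,"tz":0,"rx":0,"ry":0,"rz":0}]' 
python3 -c "
from h import *
delta([.570,.233,.17])"
```

```text
t: 7.02
ee_pos: [0.4705, -0.1985, 0.169]
tool_rot: [[-0.056, 0.998, -0.001], [0.998, 0.056, 0.001], [0.001, -0.001, -1.0]]
contact_force: [0.4, 0.7, -2.4]
width: 0.483
grasp_force: 51.2
t 7.03 tcp [ 0.4705 -0.1985  0.169 ] units [14.17  4.12 -0.03] ang y 0.056 z [-0.001  0.001 -1.   ] q [ 0.61  0.26 -0.39  2.01  0.12  0.9   0.21] F [ 0.4  0.7 -2.4] w 0.483 g 51.15631699562073
```

```bash

python3 -m creep '[{"gripper":-1,"tx":1,"ty":0.3,"tz":0,"rx":0,"ry":0,"rz":0},{"gripper":-1,"tx":1,"ty":0.3,"tz":0,"rx":0,"ry":0,"rz":0},{"gripper":-1,"tx":1,"ty":0.3,"tz":0,"rx":0,"ry":0,"rz":0},{"gripper":-1,"tx":1,"ty":0.3,"tz":0,"rx":0,"ry":0,"rz":0},{"gripper":-1,"tx":1,"ty":0.3,"tz":0,"rx":0,"ry":0,"rz":0}]' >/dev/null
python3 -m creep '[{"gripper":-1,"tx":1,"ty":0.3,"tz":0,"rx":0,"ry":0,"rz":0},{"gripper":-1,"tx":1,"ty":0.3,"tz":0,"rx":0,"ry":0,"rz":0},{"gripper":-1,"tx":1,"ty":0.3,"tz":0,"rx":0,"ry":0,"rz":0},{"gripper":-1,"tx":1,"ty":0.3,"tz":0,"rx":0,"ry":0,"rz":0},{"gripper":-1,"tx":1,"ty":0.3,"tz":0,"rx":0,"ry":0,"rz":0}]' >/dev/null
python3 -m creep '[{"gripper":-1,"tx":1,"ty":0.3,"tz":0,"rx":0,"ry":0,"rz":0},{"gripper":-1,"tx":1,"ty":0.3,"tz":0,"rx":0,"ry":0,"rz":0},{"gripper":-1,"tx":0.8,"ty":0.3,"tz":0,"rx":0,"ry":0,"rz":0},{"gripper":-1,"tx":0.4,"ty":0.2,"tz":0,"rx":0,"ry":0,"rz":0},{"gripper":-1,"tx":0,"ty":0,"tz":0,"rx":0,"ry":0,"rz":0}]' >/dev/null
python3 - <<'E'
from h import *
from rig import bot
delta([.570,.233,.013])
s=bot.sense();d=bot.snapshot("wrist");cv2.imwrite('pics/w2.png',d['color'])
H=np.array(d['hand_eye']);R=np.array(s['tool_rot'])
P=cloud(d,R@H[:3,:3],R@H[:3,3]+s['ee_pos']);ok=d['depth']>0
X,Y,Z=P[...,0],P[...,1],P[...,2]
m=ok&(Z>.056)&(Z<.066)&(X>.47)&(X<.54)&(Y>.1);print('panel',rect(P,m),m.sum())
m=ok&(Z>.143)&(Z<.155)&(X>.58)&(Y>.1);print('top',rect(P,m),m.sum(),'front edge x near y=.24',np.percentile(X[m&(abs(Y-.24)<.02)],[0,2,5]) if m.any() else 0)
E
```

```text
t 8.9 tcp [0.5725 0.2021 0.1693] units [ 1.03 -0.02  5.21] ang y 0.055 z [-0.001  0.    -1.   ] q [-0.03  0.43 -0.53  1.8   0.25  0.99 -0.61] F [-0.1 -1.1 -1.3] w 0.476 g 51.140216588974
panel (array([0.5043, 0.2435]), array([ 13.3, 211.8]), -1.518) 4840
top (array([0.6772, 0.2363]), array([105.6, 223.3]), -1.262) 65508 front edge x near y=.24 [0.63758075 0.64002679 0.64240979]
```

View pics/w2.png

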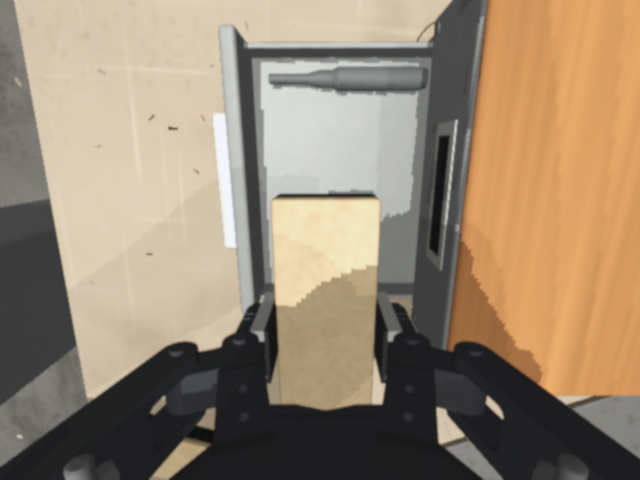

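The stone, spanning (272-380,195-405), is held level. The drawer is aligned, with its panel at column 235, the punch along the top at row 77 and the upper drawer front at column 440. Next I lower the stone into it.

```bash

python3 -m creep '[{"gripper":-1,"tx":0.6,"ty":-0.08,"tz":0.3,"rx":0,"ry":0,"rz":0},{"gripper":-1,"tx":0.43,"ty":0,"tz":0.6,"rx":0,"ry":0,"rz":0},{"gripper":-1,"tx":0,"ty":0,"tz":1,"rx":0,"ry":0,"rz":0},{"gripper":-1,"tx":0,"ty":0,"tz":1,"rx":0,"ry":0,"rz":0},{"gripper":-1,"tx":0,"ty":0,"tz":0.8,"rx":0,"ry":0,"rz":0}]'
python3 -m creep '[{"gripper":-1,"tx":0,"ty":0,"tz":0.6,"rx":0,"ry":0,"rz":0},{"gripper":-1,"tx":0,"ty":0,"tz":0.5,"rx":0,"ry":0,"rz":0},{"gripper":-1,"tx":0,"ty":0,"tz":0.2,"rx":0,"ry":0,"rz":0},{"gripper":-1,"tx":0,"ty":0,"tz":0.1,"rx":0,"ry":0,"rz":0},{"gripper":-1,"tx":0,"ty":0,"tz":0,"rx":0,"ry":0,"rz":0}]'
python3 -c "
from h import *
delta([.569,.233,.0115])"
```

```text
t: 9.57
ee_pos: [0.568, 0.2324, 0.0564]
tool_rot: [[-0.054, 0.999, -0.002], [0.999, 0.054, -0.0], [-0.0, -0.002, -1.0]]
contact_force: [-0.9, 0.2, -2.9]
width: 0.478
grasp_force: 51.2
t: 10.2
ee_pos: [0.5693, 0.2323, 0.0172]
tool_rot: [[-0.053, 0.999, 0.001], [0.999, 0.053, 0.0], [0.0, 0.001, -1.0]]
contact_force: [0.0, 0.1, -2.0]
width: 0.477
grasp_force: 51.2
t 10.2 tcp [0.5693 0.2323 0.0172] units [ 0.02 -0.01  0.19] ang y 0.053 z [ 0.001  0.    -1.   ] q [-0.15  0.63 -0.46  1.87  0.4   0.73 -0.77] F [ 0.   0.1 -2. ] w 0.477 g 51.15737557411194
```

```bash

python3 -m creep '[{"gripper":-1,"tx":0,"ty":0,"tz":0.17,"rx":0,"ry":0,"rz":0},{"gripper":-1,"tx":0,"ty":0,"tz":0,"rx":0,"ry":0,"rz":0},{"gripper":0.3,"tx":0,"ty":0,"tz":0,"rx":0,"ry":0,"rz":0},{"gripper":0.3,"tx":0,"ty":0,"tz":0,"rx":0,"ry":0,"rz":0},{"gripper":0.3,"tx":0,"ty":0,"tz":0,"rx":0,"ry":0,"rz":0}]'
python3 -m creep '[{"gripper":0.3,"tx":0,"ty":0,"tz":0,"rx":0,"ry":0,"rz":0},{"gripper":0.3,"tx":0,"ty":0,"tz":-0.3,"rx":0,"ry":0,"rz":0},{"gripper":0.3,"tx":0,"ty":0,"tz":-0.7,"rx":0,"ry":0,"rz":0},{"gripper":0.3,"tx":0,"ty":0,"tz":-1,"rx":0,"ry":0,"rz":0},{"gripper":0.3,"tx":0,"ty":0,"tz":-1,"rx":0,"ry":0,"rz":0}]'
python3 -m creep '[{"gripper":0.3,"tx":0,"ty":0,"tz":-1,"rx":0,"ry":0,"rz":0},{"gripper":-1,"tx":0,"ty":-1,"tz":-1,"rx":0,"ry":0,"rz":0},{"gripper":-1,"tx":0,"ty":-1,"tz":0,"rx":0,"ry":0,"rz":0},{"gripper":-1,"tx":0,"ty":-1,"tz":0,"rx":0,"ry":0,"rz":0},{"gripper":-1,"tx":0,"ty":-1,"tz":0,"rx":0,"ry":0,"rz":0}]'
python3 - <<'E'
from h import *
from rig import bot
delta([.430,.233,.1])
s=bot.sense();d=bot.snapshot("top");cv2.imwrite('pics/t2.png',d['color'][130:330,80:340])
P=cloud(d);ok=d['depth']>0;X,Y,Z=P[...,0],P[...,1],P[...,2]
m=ok&(Z>.022)&(Z<.036)&(X>.525)&(X<.61)&(Y>.16)&(Y<.305);print('stone',rect(P,m),m.sum(),np.median(Z[m]))
m=ok&(Z>.055)&(Z<.07)&(X>.46)&(X<.54)&(Y>.12)&(Y<.37);print('panel',rect(P,m),m.sum())
E
```

```text
t: 10.82
ee_pos: [0.5691, 0.2323, 0.0119]
tool_rot: [[-0.053, 0.999, 0.0], [0.999, 0.053, 0.0], [0.0, 0.0, -1.0]]
contact_force: [0.4, -0.3, 0.2]
width: 0.649
grasp_force: 0.0
t: 11.45
ee_pos: [0.5692, 0.2324, 0.1042]
tool_rot: [[-0.054, 0.999, 0.001], [0.999, 0.054, 0.001], [0.0, 0.001, -1.0]]
contact_force: [1.0, 0.1, 0.9]
width: 0.652
grasp_force: 0.0
t: 12.08
ee_pos: [0.4483, 0.2259, 0.1633]
tool_rot: [[-0.054, 0.999, 0.002], [0.999, 0.054, 0.0], [0.0, 0.002, -1.0]]
contact_force: [-0.1, 1.2, -0.3]
width: -0.003
grasp_force: 0.0
t 12.07 tcp [0.4483 0.2259 0.1633] units [ 0.27 -0.6   2.11] ang y 0.054 z [ 0.002  0.    -1.   ] q [-0.08  0.28 -0.6   2.03  0.2   0.89 -0.73] F [-0.1  1.2 -0.3] w -0.003 g 0.0
stone (array([0.5682, 0.2315]), array([ 43. , 110.6]), -1.52) 778 0.030236426352599214
panel (array([0.5061, 0.1985]), array([ 13.1, 125.4]), -1.527) 283
```

View pics/t2.png

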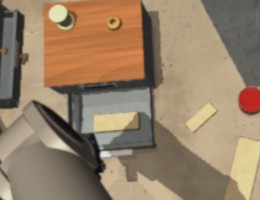

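The stone lies flat in the drawer at z 0.030, with fingers clear. Next I lean the closed tool back for the push.

```bash

python3 -m creep '[{"gripper":-1,"tx":0.3,"ty":0,"tz":0,"rx":-0.3,"ry":0,"rz":0},{"gripper":-1,"tx":0.2,"ty":0,"tz":0,"rx":-0.3,"ry":0,"rz":0},{"gripper":-1,"tx":0,"ty":0,"tz":0,"rx":-0.3,"ry":0,"rz":0},{"gripper":-1,"tx":0,"ty":0,"tz":0,"rx":-0.2,"ry":0,"rz":0},{"gripper":-1,"tx":0,"ty":0,"tz":0,"rx":0,"ry":0,"rz":0}]'
python3 -c "
from h import *
delta([.445,.2405,.029])"
```

```text
t: 12.75
ee_pos: [0.4487, 0.2393, 0.1622]
tool_rot: [[-0.051, 0.868, 0.494], [0.999, 0.048, 0.019], [-0.007, 0.494, -0.869]]
contact_force: [0.3, -0.0, 0.1]
width: -0.001
grasp_force: 0.0
t 12.75 tcp [0.4487 0.2393 0.1622] units [ 0.08 -2.3   3.8 ] ang y 0.056 z [ 0.494  0.019 -0.869] q [-0.38  0.11 -0.51  2.34  0.95  0.54 -1.62] F [ 0.3 -0.   0.1] w -0.001 g 0.0
```

```bash

python3 -m creep '[{"gripper":-1,"tx":0,"ty":-0.46,"tz":0.76,"rx":0,"ry":0,"rz":0},{"gripper":-1,"tx":0,"ty":-0.46,"tz":0.76,"rx":0,"ry":0,"rz":0},{"gripper":-1,"tx":0,"ty":-0.46,"tz":0.76,"rx":0,"ry":0,"rz":0},{"gripper":-1,"tx":0,"ty":-0.46,"tz":0.76,"rx":0,"ry":0,"rz":0},{"gripper":-1,"tx":0,"ty":-0.46,"tz":0.76,"rx":0,"ry":0,"rz":0}]'
python3 -m creep '[{"gripper":-1,"tx":0,"ty":0,"tz":0,"rx":0,"ry":0,"rz":0},{"gripper":-1,"tx":0,"ty":0,"tz":0,"rx":0,"ry":0,"rz":0}]' >/dev/null
python3 -c "
from h import *
delta([.445,.2405,.029])"
```

```text
t: 13.38
ee_pos: [0.4474, 0.2378, 0.0282]
tool_rot: [[-0.047, 0.868, 0.494], [0.999, 0.045, 0.016], [-0.008, 0.494, -0.87]]
contact_force: [0.4, -0.1, -0.2]
width: -0.003
grasp_force: 0.0
t 13.62 tcp [0.4466 0.2379 0.0292] units [ 0.09 -0.05 -0.02] ang y 0.052 z [ 0.493  0.018 -0.87 ] q [-0.47  0.42 -0.45  2.43  1.67  0.55 -2.38] F [-0.4 -0.1 -0.1] w -0.0 g 0.0
```

```bash

python3 -m creep '[{"gripper":-1,"tx":0.1,"ty":0.18,"tz":0.1,"rx":0,"ry":0,"rz":0},{"gripper":-1,"tx":0,"ty":0.18,"tz":0.1,"rx":0,"ry":0,"rz":0},{"gripper":-1,"tx":0,"ty":0.18,"tz":0.1,"rx":0,"ry":0,"rz":0},{"gripper":-1,"tx":0,"ty":0.18,"tz":0.1,"rx":0,"ry":0,"rz":0},{"gripper":-1,"tx":0,"ty":0.18,"tz":0.1,"rx":0,"ry":0,"rz":0}]'
python3 -m creep '[{"gripper":-1,"tx":0,"ty":0.18,"tz":0.1,"rx":0,"ry":0,"rz":0},{"gripper":-1,"tx":0,"ty":0.18,"tz":0.1,"rx":0,"ry":0,"rz":0},{"gripper":-1,"tx":0,"ty":0.18,"tz":0.1,"rx":0,"ry":0,"rz":0},{"gripper":-1,"tx":0,"ty":0.18,"tz":0.1,"rx":0,"ry":0,"rz":0},{"gripper":-1,"tx":0,"ty":0.18,"tz":0.1,"rx":0,"ry":0,"rz":0}]'
python3 - <<'E'
from h import *
from rig import bot
delta([.62,.25,.029])
d=bot.snapshot("scene");cv2.imwrite('pics/s3.png',cv2.resize(d['color'][200:420,60:360],None,fx=2,fy=2))
P=cloud(d);ok=d['depth']>0;X,Y,Z=P[...,0],P[...,1],P[...,2]
m=ok&(Z>.054)&(Z<.066)&(X>.48)&(X<.62)&(abs(Y-.31)<.03);print('panel x',np.median(X[m]),m.sum())
E
```

```text
t: 14.25
ee_pos: [0.4767, 0.2425, 0.0283]
tool_rot: [[-0.049, 0.869, 0.492], [0.999, 0.046, 0.019], [-0.006, 0.493, -0.87]]
contact_force: [-1.1, 0.7, 0.0]
width: -0.0
grasp_force: 0.2
t: 14.88
ee_pos: [0.5076, 0.2441, 0.0286]
tool_rot: [[-0.049, 0.869, 0.493], [0.999, 0.046, 0.019], [-0.006, 0.493, -0.87]]
contact_force: [-1.4, -0.1, -0.8]
width: 0.001
grasp_force: 0.7
t 14.88 tcp [0.5076 0.2441 0.0286] units [0.01 3.27 1.84] ang y 0.053 z [ 0.493  0.019 -0.87 ] q [-0.43  0.46 -0.39  2.32  1.64  0.49 -2.24] F [-1.4 -0.1 -0.8] w 0.001 g 0.6508282455615699
panel x 0.5282319439557399 193
```

View pics/s3.png

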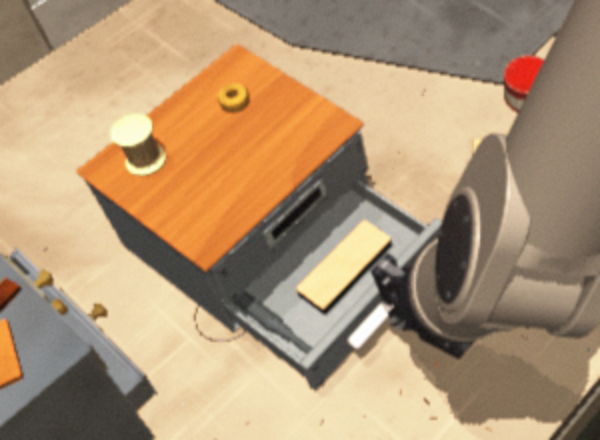

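The stone is lying flat in the drawer, around (345,262), and the drawer has gone in about 28 mm. The tip sits just at the rail's lower edge, so I'll raise it about 6 mm while pushing on.

```bash

python3 -m creep '[{"gripper":-1,"tx":0,"ty":0.1,"tz":-0.17,"rx":0,"ry":0,"rz":0},{"gripper":-1,"tx":0,"ty":0.2,"tz":0.11,"rx":0,"ry":0,"rz":0},{"gripper":-1,"tx":0,"ty":0.25,"tz":0.14,"rx":0,"ry":0,"rz":0},{"gripper":-1,"tx":0,"ty":0.25,"tz":0.14,"rx":0,"ry":0,"rz":0},{"gripper":-1,"tx":0,"ty":0.25,"tz":0.14,"rx":0,"ry":0,"rz":0}]'
python3 -m creep '[{"gripper":-1,"tx":0,"ty":0.25,"tz":0.14,"rx":0,"ry":0,"rz":0},{"gripper":-1,"tx":0,"ty":0.25,"tz":0.14,"rx":0,"ry":0,"rz":0},{"gripper":-1,"tx":0,"ty":0.25,"tz":0.14,"rx":0,"ry":0,"rz":0},{"gripper":-1,"tx":0,"ty":0.25,"tz":0.14,"rx":0,"ry":0,"rz":0},{"gripper":-1,"tx":0,"ty":0.2,"tz":0.11,"rx":0,"ry":0,"rz":0}]'
python3 -c "
from h import *
delta([.622,.25,.035])"
```

```text
t: 15.55
ee_pos: [0.5406, 0.2458, 0.0347]
tool_rot: [[-0.049, 0.869, 0.493], [0.999, 0.046, 0.019], [-0.006, 0.493, -0.87]]
contact_force: [-1.9, 0.7, 0.9]
width: 0.001
grasp_force: 0.7
t: 16.18
ee_pos: [0.5816, 0.2476, 0.035]
tool_rot: [[-0.049, 0.869, 0.493], [0.999, 0.046, 0.019], [-0.006, 0.493, -0.87]]
contact_force: [-1.7, 0.7, -0.1]
width: -0.005
grasp_force: 0.7
t 16.18 tcp [0.5816 0.2476 0.035 ] units [0.01 1.17 0.66] ang y 0.053 z [ 0.493  0.019 -0.87 ] q [-0.39  0.5  -0.33  2.19  1.53  0.44 -2.01] F [-1.7  0.7 -0.1] w -0.005 g 0.7416836793709081
```

```bash

python3 -m creep '[{"gripper":-1,"tx":0,"ty":0.15,"tz":0.08,"rx":0,"ry":0,"rz":0},{"gripper":-1,"tx":0,"ty":0.15,"tz":0.08,"rx":0,"ry":0,"rz":0},{"gripper":-1,"tx":0,"ty":0.15,"tz":0.08,"rx":0,"ry":0,"rz":0},{"gripper":-1,"tx":0,"ty":0.12,"tz":0.07,"rx":0,"ry":0,"rz":0},{"gripper":-1,"tx":0,"ty":0.12,"tz":0.07,"rx":0,"ry":0,"rz":0}]'
python3 -m creep '[{"gripper":-1,"tx":0,"ty":0.09,"tz":0.05,"rx":0,"ry":0,"rz":0},{"gripper":-1,"tx":0,"ty":0.09,"tz":0.05,"rx":0,"ry":0,"rz":0}]'
python3 -m creep '[{"gripper":-1,"tx":0,"ty":0.09,"tz":0.05,"rx":0,"ry":0,"rz":0}]'
```

```text
t: 16.8
ee_pos: [0.6045, 0.2489, 0.0351]
tool_rot: [[-0.049, 0.869, 0.492], [0.999, 0.046, 0.019], [-0.006, 0.492, -0.87]]
contact_force: [-11.6, -2.4, 7.3]
width: 0.001
grasp_force: 5.5
t: 17.05
ee_pos: [0.6106, 0.2492, 0.0353]
tool_rot: [[-0.049, 0.869, 0.492], [0.999, 0.046, 0.019], [-0.006, 0.493, -0.87]]
contact_force: [-3.9, -0.8, -0.1]
width: 0.002
grasp_force: 2.0
t: 17.18
ee_pos: [0.614, 0.2494, 0.0354]
tool_rot: [[-0.049, 0.869, 0.492], [0.999, 0.046, 0.019], [-0.006, 0.493, -0.87]]
contact_force: [-1.9, 0.4, -0.9]
width: -0.003
grasp_force: 1.0
```

```bash

python3 -m creep '[{"gripper":-1,"tx":0,"ty":0.06,"tz":0.035,"rx":0,"ry":0,"rz":0},{"gripper":-1,"tx":0,"ty":0.06,"tz":0.035,"rx":0,"ry":0,"rz":0}]'
python3 -m creep '[{"gripper":-1,"tx":0,"ty":0.06,"tz":0.035,"rx":0,"ry":0,"rz":0},{"gripper":-1,"tx":0,"ty":0,"tz":0,"rx":0,"ry":0,"rz":0}]'
python3 - <<'E'
from h import *
from rig import bot
d=bot.snapshot("top");P=cloud(d);ok=d['depth']>0;X,Y,Z=P[...,0],P[...,1],P[...,2]
d=bot.snapshot("scene");cv2.imwrite('pics/s4.png',cv2.resize(d['color'][180:400,60:360],None,fx=2,fy=2))
P=cloud(d);ok=d['depth']>0;X,Y,Z=P[...,0],P[...,1],P[...,2]
m=ok&(Z>.054)&(Z<.0635)&(X>.56)&(X<.66)&(abs(Y-.31)<.03);print('panel x',np.percentile(X[m],[5,50,95]),m.sum())
E
```

```text
t: 17.42
ee_pos: [0.6178, 0.2496, 0.0352]
tool_rot: [[-0.049, 0.869, 0.492], [0.999, 0.046, 0.019], [-0.006, 0.493, -0.87]]
contact_force: [-15.3, -2.8, 9.4]
width: -0.001
grasp_force: 7.9
t: 17.68
ee_pos: [0.6181, 0.2498, 0.0348]
tool_rot: [[-0.05, 0.87, 0.491], [0.999, 0.047, 0.019], [-0.006, 0.491, -0.871]]
contact_force: [-23.6, -3.8, 15.7]
width: -0.001
grasp_force: 11.9
panel x [0.63156749 0.6345176  0.63900929] 101
```

View pics/s4.png

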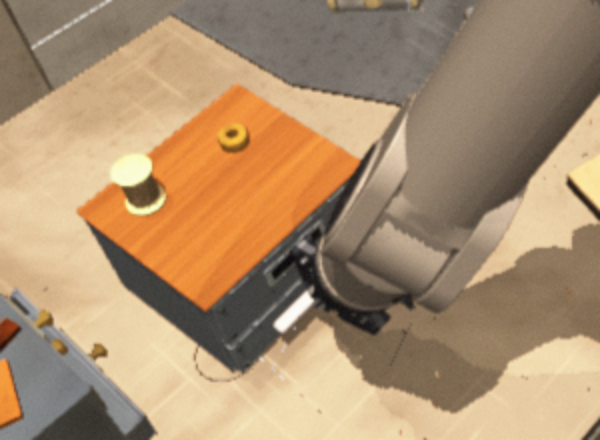

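The lower panel looks flush under the upper drawer, with the pull at (293,312), and the tool met a firm stop after the snap. Next I back off and check that it holds.

```bash

python3 -m creep '[{"gripper":-1,"tx":0,"ty":-0.3,"tz":-0.17,"rx":0,"ry":0,"rz":0},{"gripper":-1,"tx":0,"ty":-0.6,"tz":-0.34,"rx":0,"ry":0,"rz":0},{"gripper":-1,"tx":0,"ty":-0.6,"tz":-0.34,"rx":0,"ry":0,"rz":0},{"gripper":-1,"tx":0,"ty":0,"tz":-1,"rx":0,"ry":0,"rz":0},{"gripper":-1,"tx":0,"ty":0,"tz":-1,"rx":0,"ry":0,"rz":0}]'
python3 -m creep '[{"gripper":-1,"tx":-1,"ty":0,"tz":-1,"rx":0,"ry":0,"rz":0},{"gripper":-1,"tx":-1,"ty":0,"tz":0,"rx":0,"ry":0,"rz":0},{"gripper":-1,"tx":-1,"ty":0,"tz":0,"rx":0,"ry":0,"rz":0},{"gripper":-1,"tx":-1,"ty":0,"tz":0,"rx":0,"ry":0,"rz":0},{"gripper":-1,"tx":0,"ty":0,"tz":0,"rx":0,"ry":0,"rz":0}]'
python3 - <<'E'
from h import *
from rig import bot
d=bot.snapshot("scene");cv2.imwrite('pics/s5.png',cv2.resize(d['color'][180:400,60:360],None,fx=2,fy=2))
P=cloud(d);ok=d['depth']>0;X,Y,Z=P[...,0],P[...,1],P[...,2];C=d['color']
m=ok&(C.min(-1)>170)&(Z>.025)&(Z<.05)&(X>.5)&(X<.66)&(Y>.15)&(Y<.33);print('pull',rect(P,m),m.sum())
U=(X-.5043)*.9985+(Y-.2435)*.055  # along drawer axis from initial panel centre
for n,a,b in(('lower panel',.05,.063),('upper front',.075,.14)):
    m=ok&(Z>a)&(Z<b)&(X>.58)&(X<.68)&(Y>.16)&(Y<.34);print(n,np.percentile(U[m],[5,25,50,75]).round(4),m.sum())
E
```

```text
t: 18.4
ee_pos: [0.5384, 0.2459, 0.088]
tool_rot: [[-0.049, 0.869, 0.492], [0.999, 0.046, 0.018], [-0.007, 0.493, -0.87]]
contact_force: [0.9, 0.2, 0.9]
width: -0.001
grasp_force: 0.0
t: 19.02
ee_pos: [0.5302, 0.1231, 0.1147]
tool_rot: [[-0.046, 0.869, 0.493], [0.999, 0.043, 0.016], [-0.007, 0.493, -0.87]]
contact_force: [-0.5, 0.4, -0.1]
width: 0.001
grasp_force: 0.0
pull (array([0.6297, 0.2518]), array([ 18.4, 107.2]), -1.504) 301
lower panel [0.1316 0.1325 0.1333 0.1349] 341
upper front [0.1308 0.1318 0.1325 0.1333] 1384
```

View pics/s5.png

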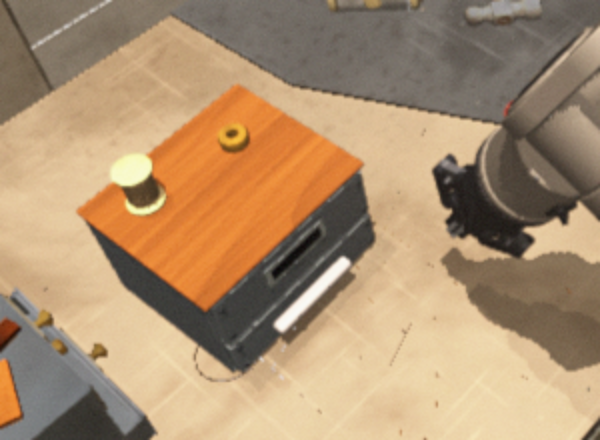

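The lower panel is flush with the upper drawer front, which stands 12 mm out just as the panel does: 0.1333 against 0.1325 m. It held after release and the tool is clear, with the pull spanning (280,325)-(348,265). Handing in.

```bash
python3 -c "
from rig import bot
print(bot.hand_in())"
```

```text
the job is handed in; nothing more can be done
None
```

I laid the whetstone flat in the lower drawer and pushed the drawer home; it stayed shut when I backed the tool off. The job was handed in at about 19 s, and the hand-in gave no verdict. I kept the tool clear of the tins and mug, but didn't re-measure them afterwards.

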